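# Block the gap in a packed kitchen crate

## Task

The wooden crate is packed except for one gap between the tea tin and the jars, so its contents could slide about. Of the three wooden spacer blocks on the worktop, take the one that fills that gap best without being too thick for it, and lower it gently upright into the gap until it stands on the crate's floor, with the tin and the jam jar still standing in their places.

Things in the scene. Friction and masses are not known exactly. Their poses are not given: they have to be found in the camera images.
- gap (a point): Centre of the gap, on the upper face of the crate's floor, 8 mm above the worktop. x runs across the crate, y along it, z up. The gap is about 60 mm wide (y), from the tea tin at -y to the jam jar at +y, and 118 mm long (x), wall to wall. The open wooden crate is fixed, 225 mm long, 146 mm wide over its corner battens, 62 mm high, with 8 mm walls.
- spacer: Middle one of 3 loose wooden blocks on the worktop, which trade places: body 96 (x) by 46 (y) by 78 mm high, on it a central upright grip tab 60 (x) by 22 (y) by 62 mm high; 140 mm in all, about 0.3 kg. Origin: centre of underside, z up. The other two differ only in thickness: 24 mm (would stay loose), 76 mm (does not fit). Low clutter (under 65 mm) lies around.
- tea_tin: Blue rectangular tea tin, loose in the crate at its -y end: 111 mm across the crate, 79 mm along it, 88 mm high. Origin at the centre of its underside, z up.
- jam_jar: Glass jam jar with a white lid, loose in the crate at its +y end: 68 mm in diameter, 90 mm high. Origin at the centre of its underside, z up. Beside it stands a loose spice jar, 44 mm in diameter and 105 mm high, the tallest of the contents: its top is 113 mm above the worktop.
Mind the look-alikes: they are no part of the job. Of the things that look like the jam_jar, the larger one is meant.

How it is judged:
By the outcome, as a careful person would: the job done as asked, in the order asked, and still so for the second after the job is handed in, with the robot touching nothing.
It also fails if it takes over 42 s, if anything falls off the work surface, if the arm or the gripper's body presses on something with over 40 N, if the wrist force passes 120 N, or if a joint passes its speed limit or range.

## Robot

A 6-joint arm with a two-finger parallel gripper is mounted at the origin on a cart in front of the work surface, level with it; the furniture and walls round the work are solid. World frame = base frame: x ahead of the robot, y to its left, z up, the work surface at z = 0. Lengths are in m, angles in rad, forces in N, time in s.
With the tool pointing down it reaches from about 0.3 to 0.775 m from the base axis. Payload 14.6 kg.
Tool frame: the origin (TCP) lies on the mounting face of the last link; the fingertips stand 199 mm ahead of it and the grasp point (between the pads) lies 180 mm ahead of it; z points along the fingers, y is the line along which they close (so a half turn about z gives the same grasp; the last joint's range is limited). The gripper opens to 94 mm and grips with 3 to 60 N. Pads are 16 mm wide; open, the fingers measure 119 mm over their backs; the gripper's body (75 mm by 177 mm) begins 78 mm behind the grasp point.
Start: joints at [1.211, 0.3, 1.521, -0, 1.321, -0.067], TCP at [0.159, 0.527, 0.405] pointing down, gripper open.
Joint ranges: [-3.03, 3.03], [-0.79, 2.21], [0.23, 2.52], [-1.04, 4.18], [0, 3.07], [-2.55, 2.55]. Speed limits (rad/s): [2.22, 2.22, 2.57, 3.14, 3.14, 3.14].

## Interface

Orientations are given as [roll, pitch, yaw] about the fixed x, y, z axes, in that order (R = Rz(yaw) Ry(pitch) Rx(roll)).
In Python, from station import telemetry, cams, workorder, finder gives the robot as it stands.
- The arm moves only by the tool jog_arm, never from a script. Its argument "rows" is a list of rows, each an object with "gripper": the finger opening in m, from 0 to 0.094; "slide": the shift along the tool's x, y, z in m, a list of three; "spin": the turn about the tool's z in rad. In form: [{"gripper": gripper, "slide": [tx, ty, tz], "spin": spin}, ...]. A call has 1 to 8 rows; each row is the pose to reach, as a shift and turn from the pose commanded when the call began, along the tool's axes at that moment; what a row does not reach only later rows make up. A row lasts 1/10 s, in which the tool goes at most 50 mm and 8.59 degrees, less where a joint would pass 70% of its speed; a pose out of reach is approached as far as the arm can. A call with a gripper value outside its range is refused whole. The fingers move at their own pace and stop on an object; "squeeze" is the grip in N (left out, the last holds). Time passes only in rows, so rows that repeat a pose let the fingers close. It gives the time, the measured TCP pose, the force, the opening and the grip force at its end, in the units of the state.
- telemetry.get_obs(): the state, without advancing time (a new reading comes with each control period).
- cams.camera(name): name is "scene" or "side" or "wrist"; returns (picture, depth): 480x640x3 uint8, red, green, blue; 480x640 float32, m along the optical axis (not along the pixel's ray), 0 where there is no reading.
- cams.camera_info(name): a dict with "camera_matrix" (3x3 intrinsics, pixels), "k1" (the pictures are not rectified: a ray, as slopes to the right and down, at radius r is drawn at 1 + k1 r^2 times it, then the intrinsics apply), "R" (3x3) and "t" (3): a world point X has camera coordinates R X + t; the wrist camera has in their place "tool_from_camera" (4x4, takes a point from camera to tool coordinates, whose origin is the TCP and whose axes are the flange's). Camera axes: x right, y down, z forward; pixel columns grow to the right and rows downward; lengths in m; the calibration is good to about 2 mm. A picture is of the moment at which its call begins: read the wrist's pose just before it. camera_info takes no time and is no camera call.
- workorder.hand_in(): hands the job in; it is judged then, once.
Trained networks look in the newest picture that a camera, given by its name, has taken for a name from the list of things; names that differ only in an ending like _2 or _b are one class to them, and where a whole thing is asked for, a point or a joint stands for the part that bears it (a point fixed in the world has none). Each returns a list of dicts, best first, with "confidence" (0 to 1); they miss things now and then, are a little off and sometimes report something else, mostly with a low value. They report only what shows in the picture. A call takes as long as a camera call. They do not tell look-alikes from the thing itself.
- finder.find_in(target, camera): "point" ([x, y, z] in m, in world coordinates, good to about 4 mm: the middle of the surface that is visible of it).
- finder.masks_of(target, camera): "region" (480x640 bool, what is visible of it).
The state is a dict: "time_s": time; "qpos": joint angles; "joint_vel": joint speeds; "tau": joint torques, N m; "ee_pos": TCP position; "eef_rot": TCP orientation; "force": force on the tool from outside, world axes, zero at the start; "moment": the same for the moment, N m; "grip_width": finger opening in m; "grip_force": force on a finger pad.
Only numpy, scipy, OpenCV 4.12 (cv2) and the standard library are available. Lean on these libraries where they do the work, as an engineer would, in place of code of your own. Each camera call takes 0.05 s, during which the arm holds its last target. There are 200 camera calls.

## Working session

There is one attempt and no reset: what is moved stays moved. The work goes in short steps, Python scripts to look and compute and a tool call to move; the robot and the scene stay as the last step left them, time stands still between calls to the robot, and variables do not carry over. Pictures are saved under pics/ and viewed, at most 10 in all, crops included, and the job is handed in when it is done.

Besides the shell and the picture viewer there is one more tool, called after "Emit:" by a JSON object that holds its "name" and its "arguments". jog_arm: Moves the arm, as the interface text tells. Its arguments: {"type":"object","properties":{"rows":{"type":"array","items":{"type":"object","properties":{"gripper":{"type":"number"},"slide":{"type":"array","items":{"type":"number"}},"spin":{"type":"number"}}}},"squeeze":{"type":"number"}},"required":["rows"]}

```bash
mkdir -p pics; ls; cat > h.py <<'E'
import numpy as np,cv2
from scipy.spatial.transform import Rotation as Ro
from station import telemetry,cams,workorder,finder
def cloud(name):
    o=telemetry.get_obs(); im,d=cams.camera(name); c=cams.camera_info(name)
    K=np.array(c["camera_matrix"]); v,u=np.mgrid[0:480,0:640]
    p=cv2.undistortPoints(np.stack([u,v],-1).reshape(-1,1,2).astype(float),K,np.array([c["k1"],0,0,0.])).reshape(480,640,2)
    P=np.dstack([p[...,0]*d,p[...,1]*d,d])
    if name=="wrist":
        T=np.array(c["tool_from_camera"]); R=Ro.from_euler('xyz',o["eef_rot"]).as_matrix()
        P=(P@T[:3,:3].T+T[:3,3])@R.T+o["ee_pos"]
    else: P=(P-np.array(c["t"]))@np.array(c["R"])
    P[d==0]=np.nan
    return im,P
def save(im,f): cv2.imwrite("pics/"+f,cv2.cvtColor(im,cv2.COLOR_RGB2BGR))
E
python3 - <<'E'
from h import *
print(telemetry.get_obs())
for n in["scene","side"]:
    im,P=cloud(n); save(im,n+".png"); np.save(n+".npy",P)
    for t in["spacer","tea_tin","jam_jar"]:
        print(n,t,[(np.round(r["point"],3),round(r["confidence"],2)) for r in finder.find_in(t,n)])
E
```

```text
pics
{'time_s': 0.0, 'qpos': array([ 1.21140766e+00,  3.00525859e-01,  1.52158614e+00, -1.97405375e-05,
        1.32069698e+00, -6.65788158e-02]), 'joint_vel': array([ 0.00018209,  0.00144644, -0.0025006 ,  0.00211267, -0.00043878,
       -0.0001074 ]), 'tau': array([ 1.85030731e-03, -5.31810451e+01, -3.52742565e+01,  7.09202746e-02,
        2.43278418e-02, -1.22214001e-04]), 'ee_pos': array([0.15873859, 0.52657001, 0.40405401]), 'eef_rot': array([-3.14037775e+00, -6.18433956e-05,  2.84878766e+00]), 'force': array([ 1.12390306,  0.42106264, -0.86370361]), 'moment': array([-0.01323266,  0.01416844, -0.01083208]), 'grip_force': 0.0, 'grip_width': 0.09387924649786095}
scene spacer [(array([ 0.595, -0.087,  0.074]), 0.72)]
scene tea_tin [(array([0.512, 0.226, 0.083]), 0.78)]
scene jam_jar [(array([0.45 , 0.339, 0.096]), 0.96), (array([0.527, 0.469, 0.054]), 0.84)]
side spacer [(array([ 0.611, -0.065,  0.065]), 0.68)]
side tea_tin [(array([0.528, 0.261, 0.08 ]), 0.6)]
side jam_jar [(array([0.454, 0.375, 0.091]), 0.85), (array([0.542, 0.5  , 0.066]), 0.58)]
```

View pics/scene.png

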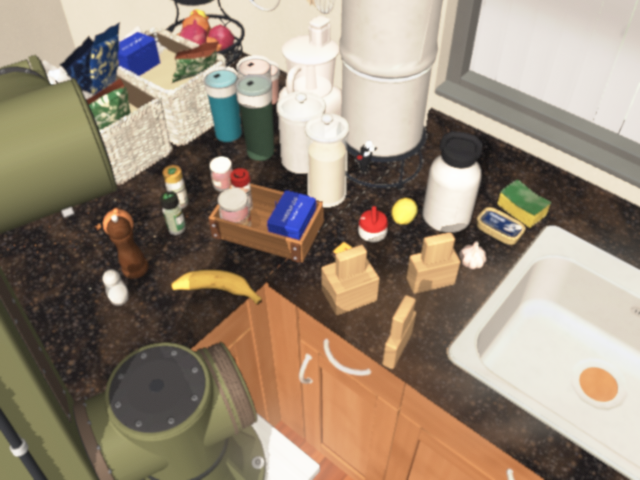

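View pics/side.png

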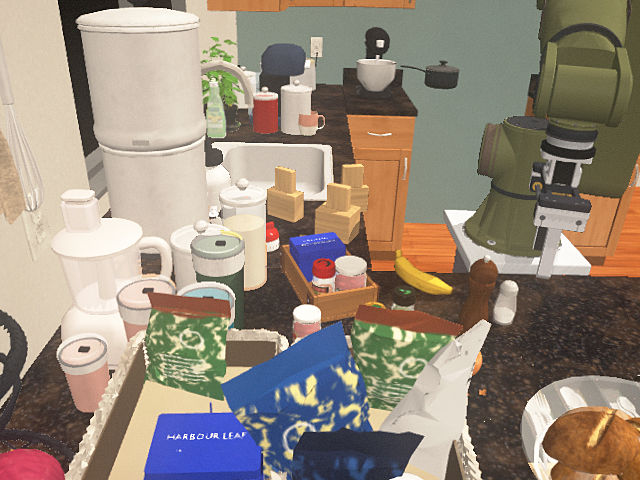

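The scene picture shows the crate at (267,220) with the tin (292,215) and the jam jar (234,205). The candidate blocks are at (350,280), which looks thick, (433,265), which looks medium, and (400,332), which looks thin. The finder picks the one at (433,265). I'll measure thicknesses and confirm with a crop.

```bash
python3 - <<'E'
from h import *
A=np.load("scene.npy");B=np.load("side.npy")
im=cv2.imread("pics/scene.png"); cv2.imwrite("pics/crop.png",cv2.resize(im[170:380,200:480],None,fx=2.8,fy=2.8,interpolation=cv2.INTER_CUBIC))
def rect(Q,lab):
    # clusters on a 4mm grid
    g=np.zeros((250,300),np.uint8); ij=np.floor((Q[:,:2]-[0.2,-0.4])/0.004).astype(int)
    ok=(ij>=0).all(1)&(ij[:,0]<250)&(ij[:,1]<300); ij=ij[ok];Q=Q[ok]; g[ij[:,0],ij[:,1]]=1
    n,L=cv2.connectedComponents(g)
    l=L[ij[:,0],ij[:,1]]
    for k in range(1,n):
        q=Q[l==k]
        if len(q)<25: continue
        (c,s,a)=cv2.minAreaRect(q[:,:2].astype(np.float32))
        print(lab,len(q),np.round(c,3),np.round(s,3),round(a,1),"z",np.round(np.median(q[:,2]),3))
for nm,P in(("scene",A),("side",B)):
    Q=P.reshape(-1,3);Q=Q[np.isfinite(Q).all(1)&(Q[:,0]>.25)&(Q[:,0]<.8)&(Q[:,1]>-.35)&(Q[:,1]<.5)]
    for lo,hi in((.134,.147),(.073,.083),(.05,.067),(.09,.104)):
        rect(Q[(Q[:,2]>lo)&(Q[:,2]<hi)],f"{nm} {lo}")
E
```

```text
scene 0.134 347 [ 0.424 -0.125] [0.06  0.023] 11.3 z 0.139
scene 0.134 293 [0.466 0.031] [0.024 0.061] 63.5 z 0.139
scene 0.134 272 [ 0.607 -0.08 ] [0.025 0.06 ] 55.5 z 0.139
scene 0.134 167 [0.651 0.246] [0.039 0.089] 41.8 z 0.14
scene 0.134 100 [0.67  0.469] [0.022 0.065] 71.1 z 0.141
scene 0.134 108 [0.685 0.388] [0.016 0.072] 11.2 z 0.14
scene 0.134 43 [0.714 0.179] [0.022 0.011] 5.2 z 0.139
scene 0.134 281 [ 0.763 -0.005] [0.05  0.109] 10.2 z 0.14
scene 0.134 234 [0.76  0.205] [0.044 0.121] 18.5 z 0.141
scene 0.073 58 [0.354 0.448] [0.018 0.039] 71.9 z 0.077
scene 0.073 194 [ 0.424 -0.126] [0.096 0.024] 10.3 z 0.078
scene 0.073 871 [0.466 0.03 ] [0.078 0.098] 63.8 z 0.078
scene 0.073 123 [0.439 0.338] [0.033 0.064] 51.0 z 0.077
scene 0.073 462 [0.517 0.236] [0.113 0.082] 20.8 z 0.081
scene 0.073 27 [0.507 0.363] [0.026 0.009] 7.9 z 0.079
scene 0.073 490 [ 0.606 -0.083] [0.047 0.097] 52.1 z 0.078
scene 0.073 118 [0.648 0.245] [0.037 0.087] 37.7 z 0.079
scene 0.073 80 [0.668 0.475] [0.025 0.068] 62.9 z 0.078
scene 0.073 77 [0.683 0.385] [0.021 0.073] 11.4 z 0.078
scene 0.073 156 [
[... 2799 characters left out ...]
.558 0.494] [0.004 0.016] 29.7 z 0.057
side 0.05 212 [ 0.615 -0.057] [0.046 0.102] 79.2 z 0.058
side 0.05 46 [0.636 0.1  ] [0.025 0.009] 41.3 z 0.059
side 0.05 168 [0.646 0.291] [0.064 0.017] 46.4 z 0.058
side 0.09 162 [0.363 0.47 ] [0.027 0.041] 74.1 z 0.097
side 0.09 107 [ 0.428 -0.111] [0.023 0.059] 88.0 z 0.097
side 0.09 525 [0.453 0.354] [0.067 0.062] 88.9 z 0.098
side 0.09 117 [0.47  0.042] [0.024 0.059] 77.9 z 0.097
side 0.09 138 [0.506 0.397] [0.045 0.028] 1.2 z 0.098
side 0.09 108 [ 0.613 -0.07 ] [0.019 0.061] 67.8 z 0.098
side 0.09 117 [0.645 0.295] [0.054 0.014] 43.5 z 0.097
side 0.09 89 [0.77  0.434] [0.011 0.062] 49.7 z 0.099
side 0.09 59 [0.78  0.052] [0.028 0.011] 17.5 z 0.097
```

View pics/crop.png

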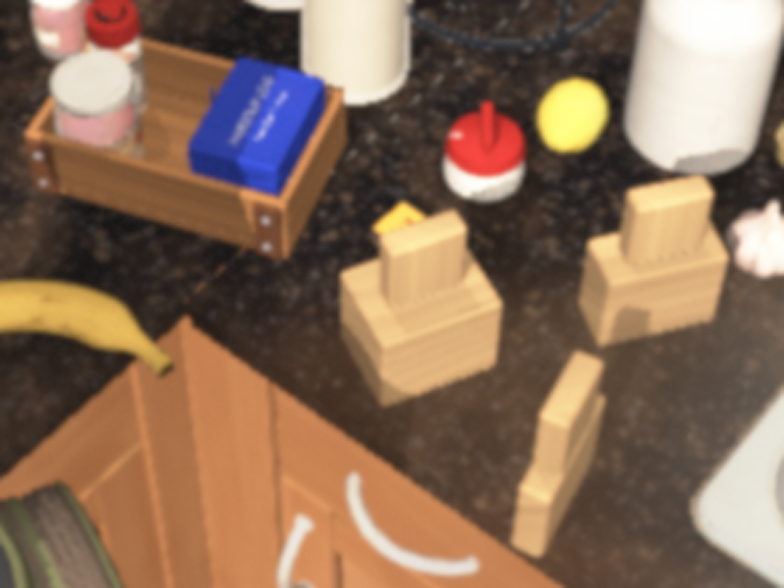

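The crop confirms it. The block at scene (433,265) measures 47 x 97 mm, so it is the middle spacer. The other two are 76 mm (350,280) and 24 mm (400,332) thick. I'll fly over the crate first to measure the gap with the wrist camera.

Emit:
{"name": "jog_arm", "arguments": {"rows": [{"slide": [-0.044,-0.019,0],"spin": 0.05,"gripper": 0.094},{"slide": [-0.088,-0.038,0],"spin": 0.1,"gripper": 0.094},{"slide": [-0.132,-0.057,0],"spin": 0.15,"gripper": 0.094},{"slide": [-0.176,-0.076,0],"spin": 0.2,"gripper": 0.094},{"slide": [-0.22,-0.095,0],"spin": 0.25,"gripper": 0.094},{"slide": [-0.264,-0.114,0],"spin": 0.3,"gripper": 0.094},{"slide": [-0.308,-0.133,0],"spin": 0.32,"gripper": 0.094},{"slide": [-0.35,-0.152,0],"spin": 0.32,"gripper": 0.094}]}}

```text
time_s: 1.2
ee_pos: [0.4513, 0.2784, 0.4048]
eef_rot: [3.141, 0.0, 2.528]
force: [-0.7, 0.4, 0.1]
grip_width: 0.0937
grip_force: 0.0
```

Emit:
{"name": "jog_arm", "arguments": {"rows": [{"slide": [0,0,0],"spin": 0,"gripper": 0.094},{"slide": [0,0,0],"spin": 0,"gripper": 0.094},{"slide": [0,0,0],"spin": 0,"gripper": 0.094}]}}

```text
time_s: 1.5
ee_pos: [0.4494, 0.2806, 0.4046]
eef_rot: [-3.142, -0.0, 2.529]
force: [-0.1, 0.2, 0.1]
grip_width: 0.0937
grip_force: 0.0
```

```bash
cat > gap.py <<'E'
from h import *
import sys
o=telemetry.get_obs(); print(o["ee_pos"],o["eef_rot"])
im,P=cloud("wrist"); save(im,sys.argv[1])
Q=P.reshape(-1,3);Q=Q[np.isfinite(Q).all(1)]
print(Q.min(0),Q.max(0))
def mr(q,l):
    if len(q)>30: print(l,len(q),[np.round(v,4) for v in cv2.minAreaRect(q[:,:2].astype(np.float32))],np.round(np.percentile(q[:,2],[5,50,95]),3))
for n in("tea_tin","jam_jar"):
    for r in finder.masks_of(n,"wrist"):
        q=P[r["region"]];q=q[np.isfinite(q).all(1)]; print(n,r["confidence"],len(q))
        z=0.096 if n=="tea_tin" else .098
        q=q[abs(q[:,2]-z)<.005]; mr(q,"top")
        if len(q)>30:print(cv2.minEnclosingCircle(q[:,:2].astype(np.float32)))
d=np.hypot(Q[:,0]-.497,Q[:,1]-.297)
mr(Q[(abs(Q[:,2]-.061)<.005)&(d<.16)],"rim")
mr(Q[(abs(Q[:,2]-.008)<.004)&(np.hypot(Q[:,0]-.496,Q[:,1]-.301)<.07)],"floor")
E
python3 gap.py w1.png
```

```text
[0.44940329 0.28059335 0.40462821] [-3.14150040e+00 -2.38767434e-04  2.52947984e+00]
[-0.19751647 -1.20599037 -0.93157563] [0.81554995 0.6371888  0.33168373]
tea_tin 0.83 11318
jam_jar 0.9 5852
top 5199 [array([0.452, 0.353]), array([0.0641, 0.0642]), np.float64(51.0068)] [0.097 0.098 0.099]
((0.45273759961128235, 0.3531154692173004), 0.0329274982213974)
jam_jar 0.84 4880
rim 5417 [array([0.5262, 0.3066]), array([0.2032, 0.2254]), np.float64(19.8481)] [0.058 0.062 0.063]
floor 5893 [array([0.4916, 0.3081]), array([0.1278, 0.0863]), np.float64(19.7634)] [0.007 0.008 0.01 ]
```

View pics/w1.png

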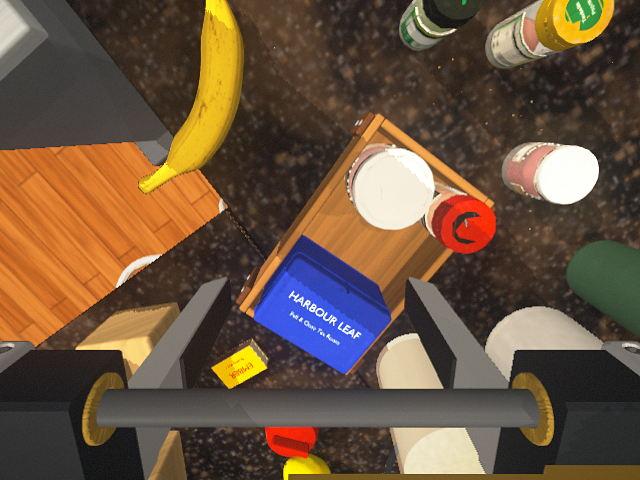

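The wrist picture shows the crate in the middle, the jam jar lid (392,187), the spice jar (462,222), the tin (322,310) and the gap floor at about (365,245). I'll measure the tin's top and the gap faces in crate axes.

```bash
python3 - <<'E'
from h import *
im,P=cloud("wrist")
m=finder.masks_of("tea_tin","wrist")[0]["region"]
hsv=cv2.cvtColor(im,cv2.COLOR_RGB2HSV); m=m|((hsv[...,0]>105)&(hsv[...,0]<130)&(hsv[...,1]>120))
q=P[m];q=q[np.isfinite(q).all(1)&(np.hypot(q[:,0]-.517,q[:,1]-.236)<.09)]
print(np.percentile(q[:,2],[1,5,25,50,75,95,99]))
a=np.radians(19.75);X=np.array([np.cos(a),np.sin(a)]);Y=np.array([-X[1],X[0]])
for lo,hi in((.015,.06),(.06,.077),(.077,.084),(.084,.094),(.094,.1)):
    s=q[(q[:,2]>lo)&(q[:,2]<hi)]
    if len(s)>20: print(lo,len(s),[np.round(v,4) for v in cv2.minAreaRect(s[:,:2].astype(np.float32))],"X",np.percentile(s[:,:2]@X,[1,50,99]).round(4),"Y",np.percentile(s[:,:2]@Y,[1,50,99]).round(4))
Q=P.reshape(-1,3);Q=Q[np.isfinite(Q).all(1)]
f=Q[(abs(Q[:,2]-.008)<.003)]; x=f[:,:2]@X;y=f[:,:2]@Y
k=(abs(x-.568)<.055)&(abs(y-.115)<.06); 
for c in np.arange(.51,.63,.01):
    s=k&(abs(x-c)<.005)
    if s.sum()>10: print("floor x",c.round(3),"y",np.percentile(y[s],[2,98]).round(4))
for c in np.arange(.08,.15,.01):
    s=(abs(y-c)<.005)&(abs(x-.568)<.08)
    if s.sum()>10: print("floor y",c.round(3),"x",np.percentile(x[s],[2,98]).round(4))
r=Q[(abs(Q[:,2]-.061)<.003)];x=r[:,:2]@X;y=r[:,:2]@Y
s=(abs(y-.115)<.025)&(abs(x-.568)<.085);print("rim x",np.sort(x[s])[::max(1,s.sum()//15)].round(4))
j=np.array([.4524,.353]);print("jar X,Y",j@X,j@Y)
E
```

```text
[0.01244756 0.02768438 0.0828458  0.08415789 0.08476399 0.08552412
 0.08615174]
0.015 1508 [array([0.4994, 0.2535]), array([0.1359, 0.0672]), np.float64(53.5766)] X [0.5167 0.5537 0.6208] Y [0.013  0.0845 0.0854]
0.06 680 [array([0.5246, 0.2401]), array([0.1226, 0.0778]), np.float64(18.7432)] X [0.5142 0.5466 0.6346] Y [0.0141 0.0852 0.0876]
0.077 2597 [array([0.52 , 0.238]), array([0.1083, 0.078 ]), np.float64(20.5833)] X [0.5158 0.5612 0.6208] Y [0.0112 0.0565 0.086 ]
0.084 6190 [array([0.5195, 0.2383]), array([0.1081, 0.0776]), np.float64(19.9881)] X [0.5176 0.5692 0.6221] Y [0.0111 0.0484 0.0847]
floor x 0.52 y [0.0863 0.1559]
floor x 0.53 y [0.0856 0.1487]
floor x 0.54 y [0.0864 0.1424]
floor x 0.55 y [0.0864 0.1385]
floor x 0.56 y [0.0862 0.1356]
floor x 0.57 y [0.0862 0.1351]
floor x 0.58 y [0.0859 0.1366]
floor x 0.59 y [0.0859 0.142 ]
floor x 0.6 y [0.0869 0.15  ]
floor x 0.61 y [0.0863 0.1643]
floor x 0.62 y [0.0867 0.1649]
floor y 0.08 x [0.5031 0.6302]
floor y 0.09 x [0.5193 0.6282]
floor y 0.1 x [0.5196 0.628 ]
floor y 0.11 x [0.5195 0.628 ]
floor y 0.12 x [0.5194 0.6285]
floor y 0.13 x [0.5194 0.6278]
floor y 0.14 x [0.5189 0.6287]
rim x [0.5029 0.5035 0.5043 0.5049 0.5057 0.5065 0.5073 0.508  0.5088 0.5095
 0.5104 0.6294 0.6302 0.6312 0.6334 0.636 ]
jar X,Y 0.5450726307571565 0.1793616101607937
```

The gap is at world (0.4975, 0.301), 60 mm wide and 118 mm long, with crate yaw 19.75°. This matches the given sizes. Next I'll look at the spacer from above.

Emit:
{"name": "jog_arm", "arguments": {"rows": [{"slide": [-0.043,-0.022,0],"gripper": 0.094},{"slide": [-0.086,-0.045,0],"gripper": 0.094},{"slide": [-0.13,-0.067,0],"gripper": 0.094},{"slide": [-0.173,-0.09,0],"gripper": 0.094},{"slide": [-0.216,-0.112,0],"gripper": 0.094},{"slide": [-0.26,-0.135,0],"gripper": 0.094},{"slide": [-0.303,-0.157,0],"gripper": 0.094},{"slide": [-0.346,-0.18,0],"gripper": 0.094}]}}

```text
$.rows[0]: bad value
```

Emit:
{"name": "jog_arm", "arguments": {"rows": [{"slide": [-0.043,-0.022,0],"gripper": 0.094},{"slide": [-0.043,-0.022,0],"gripper": 0.094},{"slide": [-0.043,-0.022,0],"gripper": 0.094},{"slide": [-0.043,-0.022,0],"gripper": 0.094}]}}

```text
$.rows[0]: bad value
```

```bash
python3 - <<'E'
from h import *
o=telemetry.get_obs();print(o["ee_pos"],o["eef_rot"],o["qpos"])
im,P=cloud("wrist");save(im,"w2.png")
Q=P.reshape(-1,3);Q=Q[np.isfinite(Q).all(1)&(np.hypot(P.reshape(-1,3)[:,0]-.609,P.reshape(-1,3)[:,1]+.078)<.075)]
for lo,hi in((.135,.146),(.074,.083)):
    q=Q[(Q[:,2]>lo)&(Q[:,2]<hi)]
    if len(q)>20:print(lo,len(q),[np.round(v,4) for v in cv2.minAreaRect(q[:,:2].astype(np.float32))],np.median(q[:,2]))
E
```

```text
[0.44944165 0.28064878 0.40478537] [3.14137745e+00 6.31963797e-05 2.53006519e+00] [ 4.89061368e-01  2.54930680e-01  1.57800165e+00  4.26216093e-05
  1.30843984e+00 -4.70218555e-01]
```

View pics/w2.png

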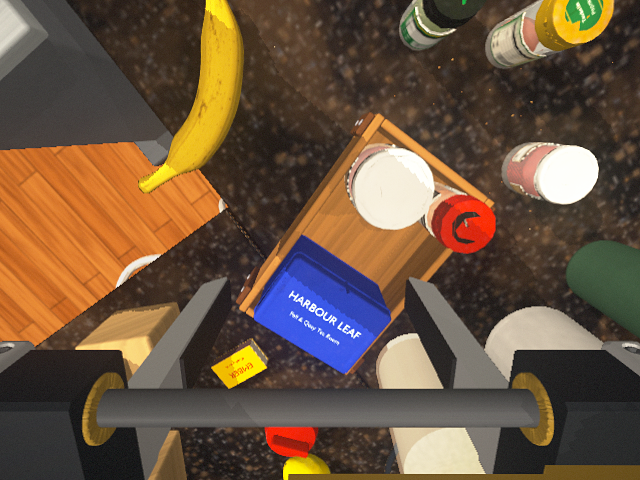

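The moves were refused because every row needs a "spin" value, so the picture is unchanged. I'll resend them.

Emit:
{"name": "jog_arm", "arguments": {"rows": [{"slide": [-0.043,-0.022,0],"spin": 0,"gripper": 0.094},{"slide": [-0.086,-0.045,0],"spin": 0,"gripper": 0.094},{"slide": [-0.13,-0.067,0],"spin": 0,"gripper": 0.094},{"slide": [-0.173,-0.09,0],"spin": 0,"gripper": 0.094},{"slide": [-0.216,-0.112,0],"spin": 0,"gripper": 0.094},{"slide": [-0.26,-0.135,0],"spin": 0,"gripper": 0.094},{"slide": [-0.303,-0.157,0],"spin": 0,"gripper": 0.094},{"slide": [-0.346,-0.18,0],"spin": 0,"gripper": 0.094}]}}

```text
time_s: 2.6
ee_pos: [0.6301, -0.0678, 0.4047]
eef_rot: [3.141, 0.0, 2.529]
force: [0.1, 0.9, 0.6]
grip_width: 0.0943
grip_force: 0.0
```

Emit:
{"name": "jog_arm", "arguments": {"rows": [{"slide": [-0.043,-0.022,0],"spin": 0,"gripper": 0.094},{"slide": [-0.043,-0.022,0],"spin": 0,"gripper": 0.094},{"slide": [-0.043,-0.022,0],"spin": 0,"gripper": 0.094},{"slide": [-0.043,-0.022,0],"spin": 0,"gripper": 0.094}]}}

```text
time_s: 3.0
ee_pos: [0.6518, -0.1078, 0.4047]
eef_rot: [3.141, -0.0, 2.53]
force: [1.3, 0.2, 0.4]
grip_width: 0.0942
grip_force: 0.0
```

```bash
python3 - <<'E'
from h import *
o=telemetry.get_obs();print(o["ee_pos"],o["eef_rot"],o["qpos"])
im,P=cloud("wrist");save(im,"w3.png")
Q=P.reshape(-1,3);Q=Q[np.isfinite(Q).all(1)&(np.hypot(P.reshape(-1,3)[:,0]-.609,P.reshape(-1,3)[:,1]+.078)<.075)]
for lo,hi in((.135,.146),(.074,.083)):
    q=Q[(Q[:,2]>lo)&(Q[:,2]<hi)]
    if len(q)>20:print(lo,len(q),[np.round(v,4) for v in cv2.minAreaRect(q[:,:2].astype(np.float32))],np.median(q[:,2]))
E
```

```text
[ 0.65181009 -0.10776818  0.40474851] [ 3.14148441e+00 -1.78307341e-04  2.52992598e+00] [-2.19300269e-01  5.53381463e-01  1.16418780e+00  1.70019965e-04
  1.42414676e+00 -1.17845477e+00]
0.135 2792 [array([ 0.6106, -0.0787]), array([0.022 , 0.0593]), np.float64(55.873)] 0.13977759035432272
0.074 3344 [array([ 0.6104, -0.0787]), array([0.0456, 0.0955]), np.float64(55.9719)] 0.07783636089337487
```

View pics/w3.png

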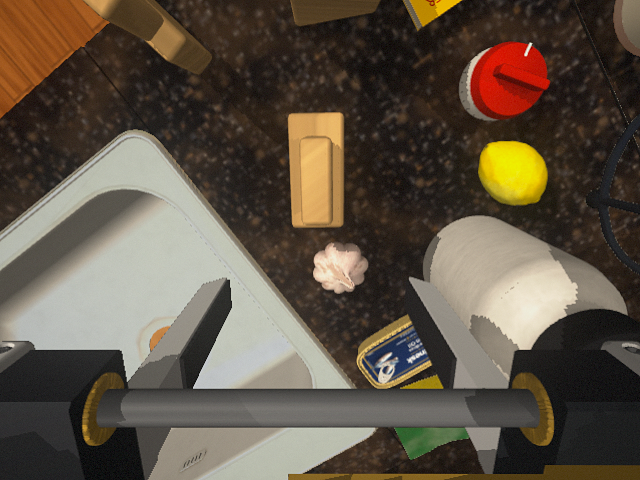

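Wrist view: the spacer's tab is at (317,180) and the body at (316,170), centred at world (0.6105, -0.0787) with the thin axis at 55.9°. Heights of 140 and 78 mm and a 46 x 96 mm body all match. I'll go over it and down, then grip.

Emit:
{"name": "jog_arm", "arguments": {"rows": [{"slide": [0.025,0,0],"spin": -0.017,"gripper": 0.07},{"slide": [0.0505,0,0],"spin": -0.017,"gripper": 0.07},{"slide": [0.0505,0,0.01],"spin": -0.017,"gripper": 0.07},{"slide": [0.0505,0,0.035],"spin": -0.017,"gripper": 0.07},{"slide": [0.0505,0,0.06],"spin": -0.017,"gripper": 0.07},{"slide": [0.0505,0,0.085],"spin": -0.017,"gripper": 0.07},{"slide": [0.0505,0,0.101],"spin": -0.017,"gripper": 0.07},{"slide": [0.0505,0,0.101],"spin": -0.017,"gripper": 0.07}]}}

```text
time_s: 3.85
ee_pos: [0.6105, -0.0793, 0.3013]
eef_rot: [-3.14, -0.003, 2.547]
force: [0.1, -0.1, -0.1]
grip_width: 0.0702
grip_force: 0.0
```

Emit:
{"name": "jog_arm", "arguments": {"rows": [{"slide": [0,0,0],"spin": 0,"gripper": 0.07},{"slide": [0,0,0],"spin": 0,"gripper": 0.07},{"slide": [0,0,0],"spin": 0,"gripper": 0.01},{"slide": [0,0,0],"spin": 0,"gripper": 0.01},{"slide": [0,0,0],"spin": 0,"gripper": 0.01},{"slide": [0,0,0],"spin": 0,"gripper": 0.01},{"slide": [0,0,0],"spin": 0,"gripper": 0.01},{"slide": [0,0,0],"spin": 0,"gripper": 0.01}], "squeeze": 30}}

```text
time_s: 4.65
ee_pos: [0.6107, -0.0799, 0.3037]
eef_rot: [-3.142, 0.0, 2.546]
force: [0.0, -1.0, -0.3]
grip_width: 0.0252
grip_force: 0.0
```

Emit:
{"name": "jog_arm", "arguments": {"rows": [{"slide": [0,0,0],"spin": 0,"gripper": 0.01},{"slide": [0,0,0],"spin": 0,"gripper": 0.01},{"slide": [0,0,0],"spin": 0,"gripper": 0.01},{"slide": [0,0,0],"spin": 0,"gripper": 0.01}], "squeeze": 35}}

```text
time_s: 5.05
ee_pos: [0.6107, -0.0799, 0.3036]
eef_rot: [-3.142, -0.0, 2.546]
force: [-0.3, 0.1, -0.1]
grip_width: 0.0217
grip_force: 35.0
```

Emit:
{"name": "jog_arm", "arguments": {"rows": [{"slide": [0,0,-0.01],"spin": 0,"gripper": 0.01},{"slide": [0,0,-0.025],"spin": 0,"gripper": 0.01},{"slide": [0,0,-0.045],"spin": 0,"gripper": 0.01},{"slide": [0,0,-0.07],"spin": 0,"gripper": 0.01},{"slide": [0,0,-0.095],"spin": 0,"gripper": 0.01},{"slide": [0,0,-0.12],"spin": 0,"gripper": 0.01},{"slide": [0,0,-0.14],"spin": 0,"gripper": 0.01},{"slide": [0,0,-0.15],"spin": 0,"gripper": 0.01}]}}

```text
time_s: 5.85
ee_pos: [0.6103, -0.0798, 0.4569]
eef_rot: [3.14, 0.003, 2.546]
force: [0.5, 0.1, -2.9]
grip_width: 0.0219
grip_force: 35.0
```

Held (21.8 mm wide, matching the 22 mm tab, and 3 N of weight). I'll carry it to above the gap.

Emit:
{"name": "jog_arm", "arguments": {"rows": [{"slide": [0.008,0.007,0],"spin": -0.03,"gripper": 0.01},{"slide": [0.025,0.021,0],"spin": -0.08,"gripper": 0.01},{"slide": [0.045,0.037,0],"spin": -0.14,"gripper": 0.01},{"slide": [0.067,0.055,0],"spin": -0.21,"gripper": 0.01},{"slide": [0.089,0.073,0],"spin": -0.28,"gripper": 0.01},{"slide": [0.111,0.091,0],"spin": -0.35,"gripper": 0.01},{"slide": [0.133,0.109,0],"spin": -0.41,"gripper": 0.01},{"slide": [0.154,0.126,0],"spin": -0.47,"gripper": 0.01}]}}

```text
time_s: 6.65
ee_pos: [0.5531, 0.1125, 0.4526]
eef_rot: [-3.141, -0.002, 3.02]
force: [0.7, -0.9, -2.0]
grip_width: 0.022
grip_force: 35.0
```

Emit:
{"name": "jog_arm", "arguments": {"rows": [{"slide": [0.011,0.026,0],"spin": -0.07,"gripper": 0.01},{"slide": [0.022,0.052,0],"spin": -0.14,"gripper": 0.01},{"slide": [0.034,0.078,0],"spin": -0.21,"gripper": 0.01},{"slide": [0.046,0.104,0],"spin": -0.28,"gripper": 0.01},{"slide": [0.057,0.13,0],"spin": -0.34,"gripper": 0.01},{"slide": [0.067,0.153,0],"spin": -0.4,"gripper": 0.01},{"slide": [0.075,0.171,0],"spin": -0.45,"gripper": 0.01},{"slide": [0.08,0.182,0],"spin": -0.47,"gripper": 0.01}]}}

```text
time_s: 7.45
ee_pos: [0.4964, 0.303, 0.4526]
eef_rot: [-3.142, -0.002, -2.793]
force: [0.2, -0.5, -1.9]
grip_width: 0.0218
grip_force: 35.0
```

Emit:
{"name": "jog_arm", "arguments": {"rows": [{"slide": [0,0,0],"spin": 0,"gripper": 0.01},{"slide": [0,0,0],"spin": 0,"gripper": 0.01},{"slide": [0,0,0],"spin": 0,"gripper": 0.01},{"slide": [0,0,0],"spin": 0,"gripper": 0.01},{"slide": [0,0,0],"spin": 0,"gripper": 0.01}]}}

```text
time_s: 7.95
ee_pos: [0.4976, 0.3009, 0.4537]
eef_rot: [-3.142, 0.0, -2.798]
force: [0.5, 1.4, -2.7]
grip_width: 0.0218
grip_force: 35.0
```

```bash
python3 - <<'E'
from h import *
o=telemetry.get_obs();print(o["time_s"],o["ee_pos"],o["eef_rot"],o["grip_width"],o["force"])
im,P=cloud("wrist");save(im,"w4.png")
a=np.radians(19.75);X=np.array([np.cos(a),np.sin(a)]);Y=np.array([-X[1],X[0]])
for nm in("scene","side","wrist"):
    im,P=cloud(nm)
    Q=P.reshape(-1,3);Q=Q[np.isfinite(Q).all(1)&(np.hypot(P.reshape(-1,3)[:,0]-.4975,P.reshape(-1,3)[:,1]-.301)<.12)]
    q=Q[(abs(Q[:,2]-.228)<.005)]
    if len(q)>30:
        c=cv2.minAreaRect(q[:,:2].astype(np.float32));print(nm,len(q),[np.round(v,4) for v in c],"XY",np.array(c[0])@X,np.array(c[0])@Y)
    q=Q[(Q[:,2]>.15)&(Q[:,2]<.226)]
    if len(q)>30: print(" body X",np.percentile(q[:,:2]@X,[1,99]),"Y",np.percentile(q[:,:2]@Y,[1,99]), "z",np.percentile(q[:,2],[1,99]))
    q=Q[abs(Q[:,2]-.098)<.004];
    if len(q)>30: print(" jar?",cv2.minEnclosingCircle(q[:,:2].astype(np.float32)))
E
```

```text
7.95 [0.49763539 0.30088727 0.45367362] [-3.14157485e+00  5.14431584e-05 -2.79839241e+00] 0.021787423711661702 [ 0.49107126  1.39985224 -2.7087202 ]
scene 417 [array([0.4936, 0.2996]), array([0.0971, 0.0477]), np.float64(20.7838)] XY 0.5658034013185657 0.11517211481569366
 body X [0.51743762 0.61100472] Y [0.0912469  0.13626734] z [0.15410551 0.22574282]
 jar? ((0.47438058257102966, 0.3286265432834625), 0.06500950455665588)
side 397 [array([0.4973, 0.3045]), array([0.0958, 0.0451]), np.float64(19.7943)] XY 0.570904369637569 0.11851033681817973
 body X [0.52432782 0.61864454] Y [0.09945778 0.14174413] z [0.15235813 0.22541794]
 jar? ((0.4890742599964142, 0.3408001959323883), 0.07036320865154266)
wrist 4194 [array([0.4774, 0.2946]), array([0.0539, 0.046 ]), np.float64(19.6858)] XY 0.5489263188248847 0.1159740794998097
 body X [0.52202663 0.57155269] Y [0.09316482 0.13881591] z [0.15690441 0.22595304]
 jar? ((0.4713180363178253, 0.3564525842666626), 0.0514947772026062)
```

View pics/w4.png

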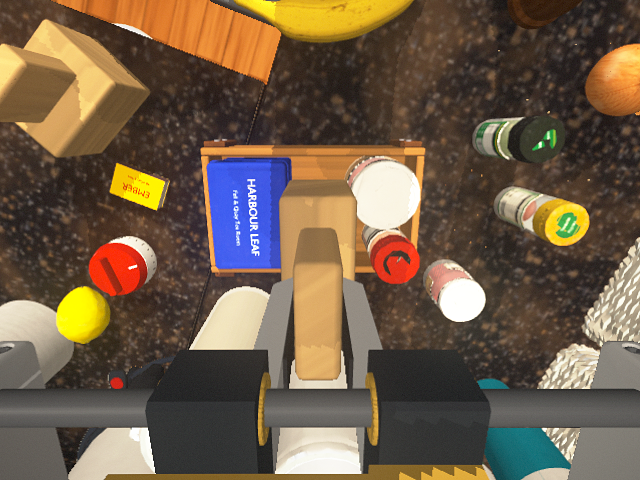

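The wrist picture shows the spacer (318,240) centred between the tin (250,213) and the jam jar (383,193). The measured centre is within 1 mm of the gap and aligned, so I'll lower it in steps while watching the force.

Emit:
{"name": "jog_arm", "arguments": {"rows": [{"slide": [0,0,0.006],"spin": 0,"gripper": 0.01},{"slide": [0,0,0.014],"spin": 0,"gripper": 0.01},{"slide": [0,0,0.022],"spin": 0,"gripper": 0.01},{"slide": [0,0,0.03],"spin": 0,"gripper": 0.01},{"slide": [0,0,0.038],"spin": 0,"gripper": 0.01},{"slide": [0,0,0.045],"spin": 0,"gripper": 0.01},{"slide": [0,0,0.05],"spin": 0,"gripper": 0.01},{"slide": [0,0,0.05],"spin": 0,"gripper": 0.01}]}}

```text
time_s: 8.95
ee_pos: [0.4974, 0.3014, 0.4028]
eef_rot: [-3.141, -0.001, -2.797]
force: [-0.0, 0.2, -1.6]
grip_width: 0.0219
grip_force: 35.0
```

Emit:
{"name": "jog_arm", "arguments": {"rows": [{"slide": [0,0,0.005],"spin": 0,"gripper": 0.01},{"slide": [0,0,0.01],"spin": 0,"gripper": 0.01},{"slide": [0,0,0.015],"spin": 0,"gripper": 0.01},{"slide": [0,0,0.02],"spin": 0,"gripper": 0.01},{"slide": [0,0,0.025],"spin": 0,"gripper": 0.01},{"slide": [0,0,0.03],"spin": 0,"gripper": 0.01},{"slide": [0,0,0.035],"spin": 0,"gripper": 0.01},{"slide": [0,0,0.035],"spin": 0,"gripper": 0.01}]}}

```text
time_s: 9.75
ee_pos: [0.4974, 0.3014, 0.3678]
eef_rot: [-3.141, -0.001, -2.797]
force: [-0.1, -0.5, -1.5]
grip_width: 0.0222
grip_force: 35.0
```

Emit:
{"name": "jog_arm", "arguments": {"rows": [{"slide": [0,0,0.005],"spin": 0,"gripper": 0.01},{"slide": [0,0,0.01],"spin": 0,"gripper": 0.01},{"slide": [0,0,0.015],"spin": 0,"gripper": 0.01},{"slide": [0,0,0.02],"spin": 0,"gripper": 0.01},{"slide": [0,0,0.025],"spin": 0,"gripper": 0.01},{"slide": [0,0,0.03],"spin": 0,"gripper": 0.01},{"slide": [0,0,0.035],"spin": 0,"gripper": 0.01},{"slide": [0,0,0.035],"spin": 0,"gripper": 0.01}]}}

```text
time_s: 10.55
ee_pos: [0.4973, 0.3014, 0.3328]
eef_rot: [-3.141, -0.001, -2.797]
force: [-0.1, 0.1, -1.8]
grip_width: 0.0219
grip_force: 35.0
```

Emit:
{"name": "jog_arm", "arguments": {"rows": [{"slide": [0,0,0.003],"spin": 0,"gripper": 0.01},{"slide": [0,0,0.006],"spin": 0,"gripper": 0.01},{"slide": [0,0,0.009],"spin": 0,"gripper": 0.01},{"slide": [0,0,0.012],"spin": 0,"gripper": 0.01},{"slide": [0,0,0.015],"spin": 0,"gripper": 0.01},{"slide": [0,0,0.017],"spin": 0,"gripper": 0.01},{"slide": [0,0,0.018],"spin": 0,"gripper": 0.01},{"slide": [0,0,0.018],"spin": 0,"gripper": 0.01}]}}

```text
time_s: 11.35
ee_pos: [0.4974, 0.3014, 0.3155]
eef_rot: [-3.142, -0.0, -2.797]
force: [0.3, -0.3, -2.2]
grip_width: 0.022
grip_force: 35.0
```

Emit:
{"name": "jog_arm", "arguments": {"rows": [{"slide": [0,0,0.001],"spin": 0,"gripper": 0.01},{"slide": [0,0,0.0015],"spin": 0,"gripper": 0.01},{"slide": [0,0,0.002],"spin": 0,"gripper": 0.01},{"slide": [0,0,0.0025],"spin": 0,"gripper": 0.01},{"slide": [0,0,0.0025],"spin": 0,"gripper": 0.01}]}}

```text
time_s: 11.85
ee_pos: [0.4974, 0.3014, 0.3131]
eef_rot: [-3.142, -0.0, -2.797]
force: [0.8, 0.7, -2.2]
grip_width: 0.0217
grip_force: 35.0
```

Emit:
{"name": "jog_arm", "arguments": {"rows": [{"slide": [0,0,0.0005],"spin": 0,"gripper": 0.01},{"slide": [0,0,0.001],"spin": 0,"gripper": 0.01},{"slide": [0,0,0.0015],"spin": 0,"gripper": 0.01},{"slide": [0,0,0.0015],"spin": 0,"gripper": 0.01},{"slide": [0,0,0.0015],"spin": 0,"gripper": 0.01}]}}

```text
time_s: 12.35
ee_pos: [0.4974, 0.3014, 0.3116]
eef_rot: [-3.142, -0.0, -2.797]
force: [0.4, 0.6, -2.3]
grip_width: 0.0219
grip_force: 35.0
```

Emit:
{"name": "jog_arm", "arguments": {"rows": [{"slide": [0,0,0.0005],"spin": 0,"gripper": 0.01},{"slide": [0,0,0.0007],"spin": 0,"gripper": 0.01},{"slide": [0,0,0.0007],"spin": 0,"gripper": 0.01},{"slide": [0,0,0.0007],"spin": 0,"gripper": 0.01}]}}

```text
time_s: 12.75
ee_pos: [0.4974, 0.3014, 0.3116]
eef_rot: [3.142, 0.0, -2.797]
force: [-2.9, -1.5, 5.3]
grip_width: 0.022
grip_force: 35.0
```

The force reversed from -2.3 N to +5.3 N at the expected height, so it is on the floor. I'll release and rise.

Emit:
{"name": "jog_arm", "arguments": {"rows": [{"slide": [0,0,0],"spin": 0,"gripper": 0.026},{"slide": [0,0,0],"spin": 0,"gripper": 0.03},{"slide": [0,0,0],"spin": 0,"gripper": 0.036},{"slide": [0,0,0],"spin": 0,"gripper": 0.042},{"slide": [0,0,0],"spin": 0,"gripper": 0.045},{"slide": [0,0,0],"spin": 0,"gripper": 0.045},{"slide": [0,0,0],"spin": 0,"gripper": 0.045}]}}

```text
time_s: 13.45
ee_pos: [0.4974, 0.3014, 0.311]
eef_rot: [-3.142, 0.0, -2.797]
force: [-0.2, 0.9, -0.5]
grip_width: 0.045
grip_force: 0.0
```

Emit:
{"name": "jog_arm", "arguments": {"rows": [{"slide": [0,0,-0.01],"spin": 0,"gripper": 0.045},{"slide": [0,0,-0.025],"spin": 0,"gripper": 0.045},{"slide": [0,0,-0.045],"spin": 0,"gripper": 0.045},{"slide": [0,0,-0.065],"spin": 0,"gripper": 0.045},{"slide": [0,0,-0.085],"spin": 0,"gripper": 0.045},{"slide": [0,0,-0.105],"spin": 0,"gripper": 0.045},{"slide": [-0.03,0,-0.12],"spin": 0,"gripper": 0.045},{"slide": [-0.05,0,-0.12],"spin": 0,"gripper": 0.045}]}}

```text
time_s: 14.25
ee_pos: [0.5451, 0.3185, 0.4346]
eef_rot: [3.141, 0.005, -2.797]
force: [0.3, -0.1, 0.3]
grip_width: 0.045
grip_force: 0.0
```

```bash
python3 - <<'E'
from h import *
im,P=cloud("wrist");save(im,"w5.png")
Q=P.reshape(-1,3);Q=Q[np.isfinite(Q).all(1)&(np.hypot(P.reshape(-1,3)[:,0]-.4975,P.reshape(-1,3)[:,1]-.301)<.06)]
for z in(.148,.086):
    q=Q[abs(Q[:,2]-z)<.004]; 
    if len(q)>20:print(z,[np.round(v,4) for v in cv2.minAreaRect(q[:,:2].astype(np.float32))],np.percentile(q[:,2],[2,50,98]))
E
```

```text
0.148 [array([0.4976, 0.3021]), array([0.0594, 0.0219]), np.float64(19.9907)] [0.14470619 0.14782367 0.1493997 ]
0.086 [array([0.4985, 0.2932]), array([0.1019, 0.1047]), np.float64(23.6671)] [0.08268044 0.08500751 0.08734079]
```

View pics/w5.png

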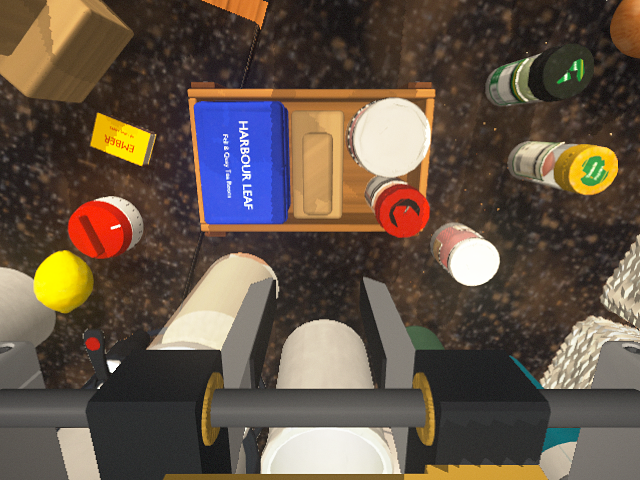

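The spacer stands upright in the gap at (317,165), with its tab top at 148 mm, so it is on the floor. The tin (240,162) and the jars are in place, and the gripper is clear.

```bash
python3 -c "
from station import workorder;print(workorder.hand_in())"
```

```text
the job is handed in; nothing more can be done
None
```

The 46 mm spacer is standing upright on the crate floor in the gap, the tin and both jars are still in their places, and the job was handed in at about 14 s of the 42 s limit.

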